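# Close the clamshell filter cell and hold its locking pin home

### The job

Swing the open lid of the clamshell filter cell down onto its lower half, then take the longer of the two steel pins out of its stand and push it down through the hole in the lid's lug into the hole below. The hinge is sprung and lifts the lid a little by itself, so press the pin right home until its collar sits on the lid and the two halves are fully shut, and finish like that: still holding the pin and pressing it down firmly, not letting go. Leave the short pin and the glassware, bottles and other things round the work where they stand.

Things in the scene. Friction and masses are not known exactly. Their poses are not given: they have to be found in the camera images.
- cell: Lower half of the clamshell filter cell, aluminium on a dark steel foot, fixed to the counter, about 130 x 96 mm. Origin on the counter under its middle; x points from the pin lug to the hinge, y along the hinge, z up. The pin lug is a 34 x 40 mm block at the -x end, centred at x = -47 mm, its top 36 mm above the counter.
- base_hole (a point): Centre of the mouth of the pin hole in the lower half, on top of its lug, 36 mm above the counter. The hole is round, 12 mm across with a 2 mm chamfer, vertical, and goes down to the counter (36 mm deep).
- hinge_axis (a point): Middle of the hinge axis, 45 mm above the counter and 99 mm from the pin hole; the axis runs along the cell's y.
- lid (a joint): Opening angle of the lid, rad: 0 shut, grows as its lug end rises (1.57 upright, stop at 1.4). Sprung hinge with drag: it stays where left between about 0.15 and 1.0; shut and let go it springs up to about 0.15 (pin hole 15 mm higher), under the loose pin to about 0.06. Pushing it down at the pin hole takes 4 to 8 N, most near shut; about 13 N on the pin brings it surely to its stop.
- lid_hole (a point): Centre of the pin hole in the lid's lug, on the lid's upper (outer) face, 99 mm from the hinge axis. The hole is 15 mm across and goes through the lid, which is 14 mm thick; shut, the lid's upper face is 52 mm above the counter and its underside 2 mm above the lower lug. The lug is 36 mm long and 40 mm wide, the lid's end lies 117 mm from the hinge axis.
- lid_push (a point): Solid spot to push on, on the lid's upper (outer) face between its glass window (40 mm across) and the pin hole, 74 mm from the hinge axis; the lid is 80 mm wide there up to 82 mm from the axis.
- long_pin_head (a point): Centre of the grip of the long steel pin, which stands upright, loose in a black stand. The grip is a plain cylinder 18 mm across and 26 mm tall (13 mm above and below this point); under it a collar 26 mm across, 4 mm thick; under the collar a shank 10 mm across, 44 mm long, with a tapered foot (last 4 mm). 60 g. In its stand about 30 mm of shank show, and it must be lifted 14 mm to come out; while it stands there the middle of its grip is 71 mm above the counter.
- long_pin_shoulder (a point): On the long pin's axis at the underside of its collar, 17 mm below the middle of the grip. z runs along the pin from foot to head.
- long_pin_tip (a point): Foot of the long pin, 44 mm below the underside of its collar.
- short_pin_head (a point): Centre of the grip of the short pin: same grip and collar, but a shank of only 22 mm, of which 8 mm show above its stand; it stands 22 mm lower than the long one. Not wanted; leave it in its stand.
- stand_a: Black block 44 x 44 x 24 mm, fixed to the counter, with a hole 11 mm across and 14 mm deep, in which the long pin stands. Origin under its middle, on the counter.
- stand_b: The same block, in which the short pin stands. The two stands change places from start to start.
- brown_bottle: Bystander: brown glass bottle with black cap, 50 mm across, 92 mm tall, right of the cell. Origin under its middle.
- beaker: Bystander: glass beaker 54 mm across, 68 mm tall, right of the cell. Origin under its middle.
- small_weight: Bystander: brass weight 25 mm across, 34 mm tall, between the cell and the stands. Origin under its middle.
- cork: Bystander: cork 26 mm across, 26 mm tall, between the cell and the stands. Origin under its middle.
- dish: Bystander: petri dish 90 mm across, 16 mm tall, at the left in front of the sink. Origin under its middle.
- dropper: Bystander: dropper bottle 37 mm across, 101 mm tall, at the left in front of the sink. Origin under its middle.

How it is judged:
By the outcome, as a careful person would: the job done as asked, in the order asked, and still so for the second after the job is handed in, while the arm keeps its last pose, push and grip.
It also fails if it takes over 64 s, if anything falls off the work surface, if the arm or the gripper's body presses on something with over 40 N, if the wrist force passes 120 N, or if a joint passes its speed limit or range.

### The arm

A 7-joint arm with a two-finger parallel gripper is mounted at the origin on a cart in front of the work surface, level with it; the furniture and walls round the work are solid. World frame = base frame: x ahead of the robot, y to its left, z up, the work surface at z = 0. Lengths are in m, angles in rad, forces in N, time in s.
With the tool pointing down it reaches from about 0.4 to 0.85 m from the base axis. Payload 4.5 kg.
Tool frame: the origin (TCP) lies on the centre line of the jaws, within the pads' length; the fingertips stand 14 mm ahead of it and the grasp point (between the pads) lies 5 mm behind it; y points along the fingers, z is the direction in which the jaws open and shut, and the axes are right-handed (so a half turn about y gives the same grasp; the last joint's range is limited). The gripper opens to 88 mm and grips with 3 to 60 N. Pads are 18 mm wide; open, the fingers measure 123 mm over their backs; the gripper's body (75 mm by 187 mm) begins 45 mm behind the grasp point.
Start: joints at [-1.292, 0.689, -0.195, 1.565, 0.157, 0.902, -0.215], TCP at [0.151, 0.606, 0.253] pointing down, gripper open.
Joint ranges: [-3.01, 3.01], [-0.46, 2.08], [-1.47, 1.51], [0.13, 2.56], [-1, 4.14], [0.04, 2.09], [-2.66, 2.66]. Speed limits (rad/s): [2.57, 2.57, 3.14, 3.14, 3.14, 3.14, 3.14].

### API

Orientations are given as a unit quaternion [x, y, z, w].
In Python, from plant import get_state, imaging, job gives the robot as it stands.
- The arm moves only by the tool send_rows, never from a script. Its argument "motion" is a list that holds one entry, the list of rows, each a list of 7 numbers: the turn, a rotation vector about the tool's x, y, z scaled (see below), then the shift along the tool's x, y, z scaled (see below), then the gripper's target within -1 to 1 (shut at 1, half-way at 0, fully open at -1). In form: [[[rx, ry, rz, tx, ty, tz, gripper], ...]]. A call has exactly 5 rows; each row shifts and turns the commanded pose from where the row before left it, along the tool's axes as they then stand; what a row does not reach is not made up. The controller multiplies each number of a shift by 0.02 m and each number of a turn by 0.08 rad. A row lasts 1/12 s, in which the tool goes at most 41.7 mm and 7.16 degrees, less where a joint would pass 70% of its speed; a pose out of reach is approached as far as the arm can. A call with a number of a shift or a turn outside -1 to 1 is refused whole. A call with a gripper value outside its range is refused whole. The fingers move at their own pace and stop on an object; "force" is the grip in N (left out, the last holds). Time passes only in rows, so rows that do not move let the fingers close, or fill a call up. It gives the time, the measured TCP pose, the force and the opening at its end, in the units of the state.
- get_state(): the state, without advancing time (a new reading comes with each control period).
- imaging.snapshot(name): name is "side" or "top" or "wrist"; returns a dict with "img" (420x560x3 uint8, red, green, blue), "camera_matrix" (3x3 intrinsics, pixels), "R" (3x3) and "t" (3): a world point X has camera coordinates R X + t; the wrist camera has in their place "hand_eye" (4x4, takes a point from camera to tool coordinates, whose origin is the TCP and whose axes are the tool frame's). Camera axes: x right, y down, z forward; pixel columns grow to the right and rows downward; lengths in m; the calibration is good to about 2 mm. A picture is of the moment at which its call begins: read the wrist's pose just before it. There is no depth.
- job.finish_job(): hands the job in, once; it reports no verdict.
The state is a dict: "clock": time; "q": joint angles; "qd": joint speeds; "joint_torque": joint torques, N m; "tool_pos": TCP position; "eef_rot": TCP orientation; "contact_force": force on the tool from outside, world axes, zero at the start; "moment": the same for the moment, N m; "opening": opening from 0.0 (shut) to 1.0 (fully open).
Only numpy, scipy, OpenCV 4.12 (cv2) and the standard library are available. Lean on these libraries where they do the work, as an engineer would, in place of code of your own. Each camera call takes 0.05 s, during which the arm holds its last target.

## Working session

There is one attempt and no reset: what is moved stays moved. The work goes in short steps, Python scripts to look and compute and a tool call to move; the robot and the scene stay as the last step left them, time stands still between calls to the robot, and variables do not carry over. Pictures are saved under pics/ and viewed, and the job is handed in when it is done.

Besides the shell and the picture viewer there is one more tool, called by a JSON object that holds its "fn" and its "kwargs", one argument or row to a line. send_rows: Moves the arm, as the interface text tells. Its arguments: {"type":"object","properties":{"motion":{"type":"array"},"force":{"type":"number"}},"required":["motion"]}

```bash
mkdir -p pics; ls; python3 - <<'E'
from plant import get_state, imaging, job
import cv2,numpy as np
s=get_state()
for k,v in s.items(): print(k,v)
for n in ["side","top","wrist"]:
    d=imaging.snapshot(n)
    cv2.imwrite(f"pics/{n}0.png",d["img"][:,:,::-1])
    np.savez(f"pics/{n}0.npz",**d)
    print(n,{k:np.round(v,4).tolist() for k,v in d.items() if k!="img"})
E
```

```text
pics
clock 0.0
q [-1.29217803  0.6900083  -0.19447871  1.56631754  0.15731811  0.90251194
 -0.21513486]
qd [-2.31353074e-05  2.05571528e-04  3.71304238e-04 -5.57918776e-04
 -1.88264761e-03 -7.26758561e-04  2.25658977e-03]
joint_torque [-4.16705143e-04 -5.27571774e+01 -1.26671176e+00 -1.53433245e+01
 -5.26117883e-02  6.54565782e-03  1.73357021e-04]
tool_pos [0.15141162 0.60576392 0.25190101]
eef_rot [ 0.70247193 -0.08635     0.08630934 -0.70116158]
contact_force [ 0.31381967  0.31298851 -0.84327835]
moment [-0.02596446  0.0151812  -0.0109753 ]
opening 0.9987299205076383
side {'camera_matrix': [[488.1069, 0.0, 273.7891], [0.0, 488.1069, 212.5314], [0.0, 0.0, 1.0]], 'R': [[-0.0877, -0.9961, -0.0002], [-0.4106, 0.0363, -0.9111], [0.9076, -0.0798, -0.4122]], 't': [0.0548, 0.2728, 1.4224]}
top {'camera_matrix': [[407.9425, 0.0, 276.8117], [0.0, 407.9425, 211.9902], [0.0, 0.0, 1.0]], 'R': [[-0.0001, -0.9999, -0.0114], [-0.9912, 0.0016, -0.1324], [0.1324, 0.0113, -0.9911]], 't': [0.0218, 0.5056, 1.5482]}
wrist {'camera_matrix': [[376.7313, 0.0, 283.8193], [0.0, 376.7313, 208.5375], [0.0, 0.0, 1.0]], 'hand_eye': [[-0.0003, 0.9577, 0.2879, -0.0747], [-0.0007, -0.2879, 0.9577, -0.1331], [1.0, 0.0001, 0.0007, 0.0], [0.0, 0.0, 0.0, 1.0]]}
```

View pics/side0.png

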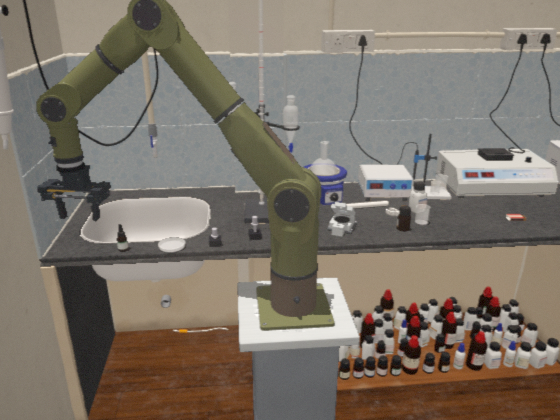

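View pics/top0.png

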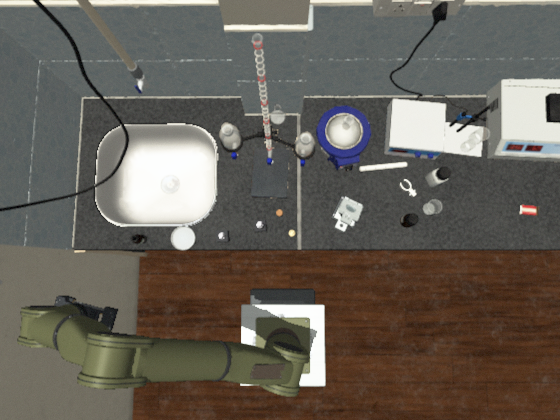

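View pics/wrist0.png

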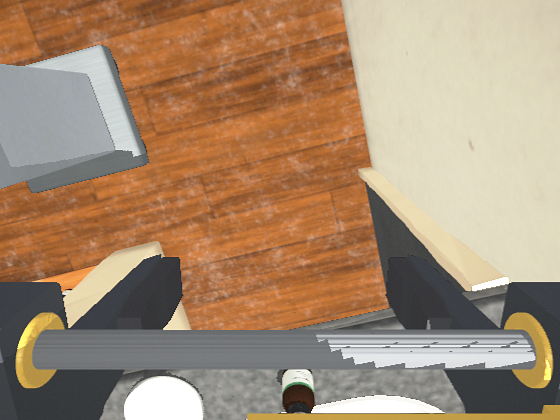

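```bash
python3 - <<'E'
import cv2
t=cv2.imread("pics/top0.png")[170:260,120:460]
s=cv2.imread("pics/side0.png")[185:260,100:440]
cv2.imwrite("pics/z0.png",cv2.vconcat([cv2.resize(t,None,fx=2.35,fy=2.35,interpolation=3),cv2.resize(s,None,fx=2.35,fy=2.35,interpolation=3)]))
E
```

```text
(no output)
```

View pics/z0.png

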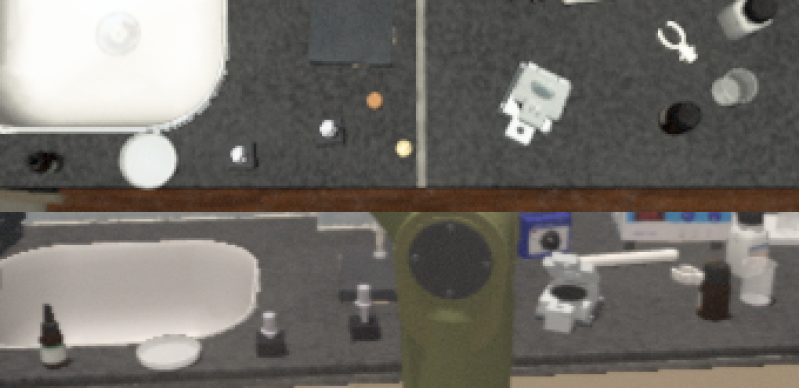

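```bash
cat > h.py <<'E'
import numpy as np, cv2
from scipy.spatial.transform import Rotation as Ro
np.set_printoptions(precision=4,suppress=True)
def ray(d,px,st=None):
    K=d["camera_matrix"]; v=np.linalg.inv(K)@np.array([px[0],px[1],1.])
    if "hand_eye" in d:
        H=d["hand_eye"]; R=Ro.from_quat(st["eef_rot"]).as_matrix()
        return R@H[:3,3]+st["tool_pos"], R@H[:3,:3]@v
    return -d["R"].T@d["t"], d["R"].T@v
def onz(d,px,z,st=None):
    c,v=ray(d,px,st); return c+v*(z-c[2])/v[2]
def proj(d,X,st=None):
    X=np.asarray(X,float)
    if "hand_eye" in d:
        H=d["hand_eye"]; R=Ro.from_quat(st["eef_rot"]).as_matrix()
        p=R.T@(X-st["tool_pos"]); p=H[:3,:3].T@(p-H[:3,3])
    else: p=d["R"]@X+d["t"]
    p=d["camera_matrix"]@p; return p[:2]/p[2]
def tri(rays):
    A=np.zeros((3,3));b=np.zeros(3)
    for c,v in rays:
        v=v/np.linalg.norm(v);P=np.eye(3)-np.outer(v,v);A+=P;b+=P@c
    X=np.linalg.solve(A,b)
    return X,[np.linalg.norm(np.cross(X-c,v/np.linalg.norm(v))) for c,v in rays]
def snap(n,name):
    from plant import get_state, imaging
    st=get_state(); d=imaging.snapshot(n)
    cv2.imwrite(f"pics/{name}.png",d["img"][:,:,::-1]); np.savez(f"pics/{name}.npz",**d,**{"s_"+k:v for k,v in st.items()})
    return d,st
def load(name):
    z=dict(np.load(f"pics/{name}.npz")); return z,{k[2:]:v for k,v in z.items() if k.startswith("s_")}
def delta(st,tgt_pos,tgt_R=None):
    "shift in tool axes units of 0.02, turn units of .08"
    R=Ro.from_quat(st["eef_rot"])
    t=R.inv().apply(np.array(tgt_pos)-st["tool_pos"])/0.02
    r=(R.inv()*tgt_R).as_rotvec()/0.08 if tgt_R is not None else None
    return r,t
E
python3 - <<'E'
from h import *
d,_=load("top0")
f=lambda x,y:(120+x/2.35,170+y/2.35)
print("long",onz(d,f(328,128),.084)); print("short",onz(d,f(239,154),.062)); print("hole",onz(d,f(520,130),.036)); print("weight",onz(d,f(404,148),.034)); print("cork",onz(d,f(374,100),.026))
print("edge",onz(d,f(404,187),0)); print("bottle",onz(d,f(684,116),.092),"dropper",onz(d,f(40,160),.1), "lid corner", onz(d,f(521,65),.05),onz(d,f(571,90),.05))
from plant import get_state
print(Ro.from_quat(get_state()["eef_rot"]).as_matrix())
E
```

```text
long [0.4519 0.0853 0.084 ]
short [0.4123 0.2296 0.062 ]
hole [ 0.4532 -0.2268  0.036 ]
weight [ 0.424  -0.0368  0.034 ]
cork [0.5044 0.0123 0.026 ]
edge [ 0.3617 -0.0373  0.    ]
bottle [ 0.4694 -0.4775  0.092 ] dropper [0.4003 0.5375 0.1   ] lid corner [ 0.5587 -0.2286  0.05  ] [ 0.5172 -0.3091  0.05  ]
[[ 0.9702 -0.0002  0.2422]
 [-0.2422 -0.0013  0.9702]
 [ 0.0001 -1.     -0.0014]]
```

{"fn": "send_rows", "kwargs": {
  "motion": [
    [[0, 0, 0, 1, 0, -1, 1], [0, 0, 0, 1, 0, -1, 1], [0, 0, 0, 1, 0, -1, 1], [0, 0, 0, 1, 0, -1, 1], [0, 0, 0, 1, 0, -1, 1]]
  ],
  "force": 30
}}

```text
clock: 0.57
tool_pos: [0.2247, 0.4837, 0.2525]
eef_rot: [0.702, -0.086, 0.086, -0.702]
contact_force: [-0.1, 0.8, 0.9]
opening: 0.646
```

{"fn": "send_rows", "kwargs": {
  "motion": [
    [[0, 0, 0, 1, 0, -1, 1], [0, 0, 0, 1, 0, -1, 1], [0, 0, 0, 1, 0, -1, 1], [0, 0, 0, 1, 0, -1, 1], [0, 0, 0, 1, 0, -1, 1]]
  ]
}}

```text
clock: 0.98
tool_pos: [0.2975, 0.3625, 0.2527]
eef_rot: [0.702, -0.086, 0.086, -0.702]
contact_force: [1.8, 0.5, 0.5]
opening: 0.266
```

{"fn": "send_rows", "kwargs": {
  "motion": [
    [[0, 0, 0, 1, 0, -1, 1], [0, 0, 0, 1, 0, -1, 1], [0, 0, 0, 1, 0, -1, 1], [0, 0, 0, 1, 0, -1, 1], [0, 0, 0, 1, 0, -1, 1]]
  ]
}}

```text
clock: 1.4
tool_pos: [0.3703, 0.2413, 0.2527]
eef_rot: [0.702, -0.086, 0.086, -0.702]
contact_force: [0.3, 0.4, -0.1]
opening: 0.001
```

{"fn": "send_rows", "kwargs": {
  "motion": [
    [[0, 0, 0, 1, 0, -1, 1], [0, 0, 0, 1, 0, -1, 1], [0, 0, 0, 1, 0, -1, 1], [0, 0, 0, 1, 0, -1, 1], [0, 0, 0, 1, 0, -1, 1]]
  ]
}}

```text
clock: 1.82
tool_pos: [0.4431, 0.12, 0.2526]
eef_rot: [0.702, -0.086, 0.086, -0.702]
contact_force: [-0.3, 0.1, 0.4]
opening: 0.004
```

```bash
python3 - <<'E'
from h import *
d,s=snap("wrist","w1"); print(s["clock"],s["tool_pos"],s["opening"],s["contact_force"])
E
```

```text
1.8167 [0.4431 0.12   0.2526] 0.00358542858829064 [-0.2585  0.1051  0.4036]
```

View pics/w1.png

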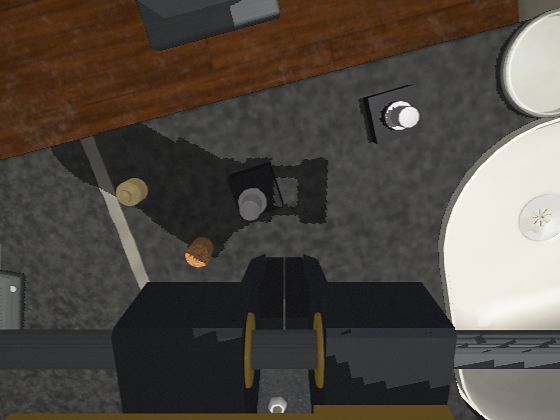

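```bash
python3 - <<'E'
import cv2
a=cv2.imread("pics/w1.png")
c=cv2.convertScaleAbs(a[150:240,210:300],alpha=1.6)
e=a[80:170,350:440]
cv2.imwrite("pics/z1.png",cv2.resize(cv2.hconcat([c,e]),(800,400),interpolation=0))
E
```

```text
(no output)
```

View pics/z1.png

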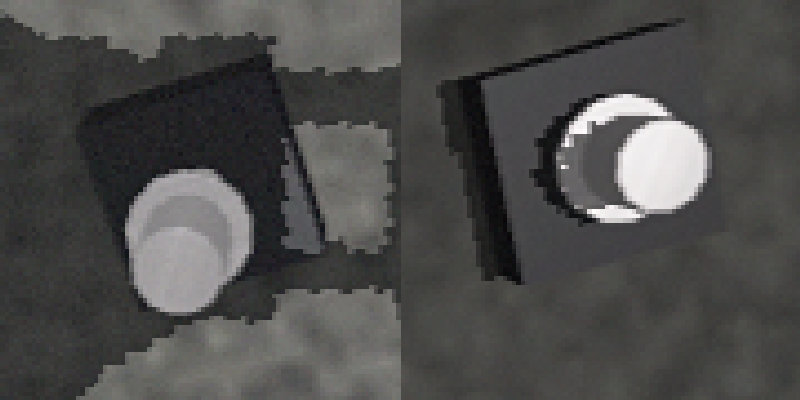

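```bash
python3 - <<'E'
from h import *
d,s=load("w1")
print("top",onz(d,(250.3,210.75),.084,s),"collar",onz(d,(252.75,202),.058,s),"short",onz(d,(409.4,117.6),.062,s))
t,_=load("top0")
print(proj(t,onz(d,(250.3,210.75),.084,s)))
print(delta(s,[.47,-.22,.253]))
E
```

```text
top [0.4537 0.0887 0.084 ] collar [0.4534 0.0888 0.058 ] short [0.4134 0.236  0.062 ]
[258.6675 223.9895]
(None, array([  5.4276,  -0.018 , -16.1669]))
```

{"fn": "send_rows", "kwargs": {
  "motion": [
    [[0, 0, 0, 0.25, -0.1, -1, 1], [0, 0, 0, 0.25, -0.1, -1, 1], [0, 0, 0, 0.25, -0.1, -1, 1], [0, 0, 0, 0.25, -0.1, -1, 1], [0, 0, 0, 0.25, -0.1, -1, 1]]
  ]
}}

```text
clock: 2.28
tool_pos: [0.4424, 0.0175, 0.2627]
eef_rot: [-0.702, 0.086, -0.086, 0.702]
contact_force: [-0.0, -0.1, 0.1]
opening: 0.007
```

{"fn": "send_rows", "kwargs": {
  "motion": [
    [[0, 0, 0, 0.25, -0.1, -1, 1], [0, 0, 0, 0.25, -0.1, -1, 1], [0, 0, 0, 0.25, -0.1, -1, 1], [0, 0, 0, 0.25, -0.1, -1, 1], [0, 0, 0, 0.25, -0.1, -1, 1]]
  ]
}}

```text
clock: 2.7
tool_pos: [0.4424, -0.0856, 0.2727]
eef_rot: [-0.702, 0.086, -0.086, 0.702]
contact_force: [0.2, -0.2, 0.7]
opening: 0.006
```

{"fn": "send_rows", "kwargs": {
  "motion": [
    [[0, 0, 0, 0.25, -0.1, -1, 1], [0, 0, 0, 0.25, -0.1, -1, 1], [0, 0, 0, 0.25, -0.1, -1, 1], [0, 0, 0, 0.25, -0.1, -1, 1], [0, 0, 0, 0.25, -0.1, -1, 1]]
  ]
}}

```text
clock: 3.12
tool_pos: [0.4425, -0.1887, 0.2827]
eef_rot: [-0.702, 0.086, -0.086, 0.702]
contact_force: [-0.1, 0.6, -1.0]
opening: 0.005
```

```bash
python3 - <<'E'
from h import *
d,s=snap("wrist","w2"); print(s["clock"],s["tool_pos"],s["contact_force"])
E
```

```text
3.1167 [ 0.4425 -0.1887  0.2827] [-0.0865  0.5961 -1.0286]
```

View pics/w2.png

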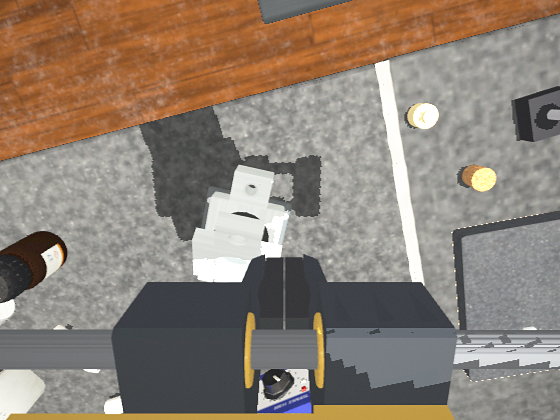

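```bash
python3 - <<'E'
import cv2
a=cv2.imread("pics/w2.png")
cv2.imwrite("pics/z2.png",cv2.resize(a[155:295,180:320],(600,600),interpolation=2))
E
```

```text
(no output)
```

View pics/z2.png

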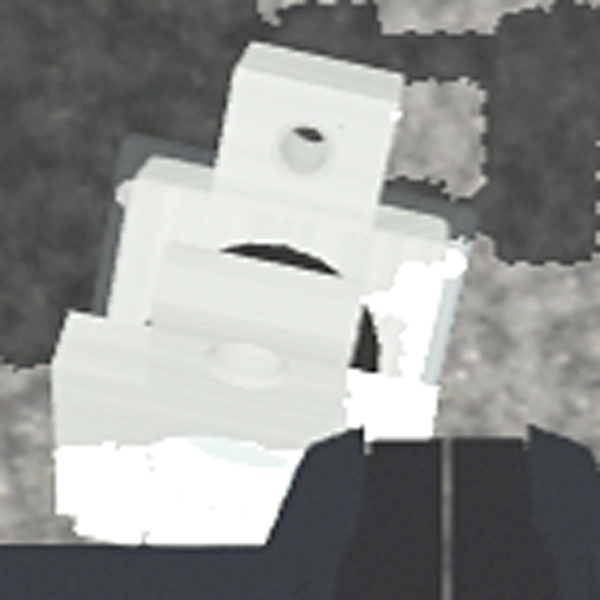

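```bash
python3 - <<'E'
import cv2,numpy as np
a=cv2.imread("pics/w2.png")[205:285,185:290]
g=cv2.cvtColor(a,6).astype(float)
g=np.clip((g-185)*255/70,0,255).astype(np.uint8)
cv2.imwrite("pics/z3.png",cv2.resize(g,(787,600),interpolation=2))
s=cv2.imread("pics/side0.png")[190:245,315:375]
cv2.imwrite("pics/z4.png",cv2.resize(s,(600,550),interpolation=2))
E
```

```text
(no output)
```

View pics/z3.png

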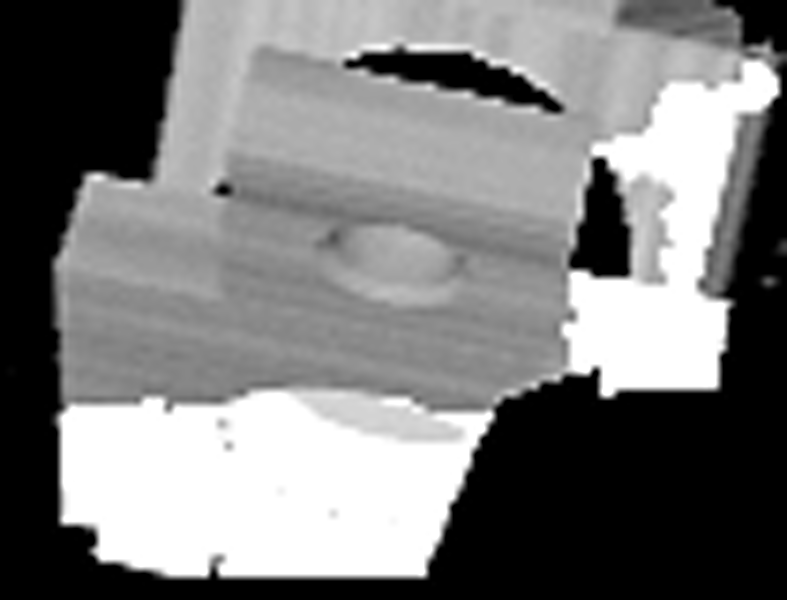

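View pics/z4.png

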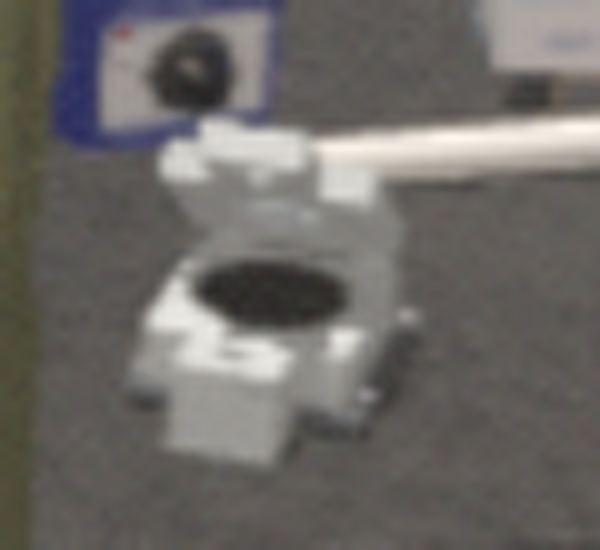

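```bash
python3 - <<'E'
from h import *
d,s=load("w2")
B=onz(d,(250.9,189.8),.036,s); 
f=lambda x,y:(180+x*140/600,155+y*140/600)
a=onz(d,f(242,68),.036,s); b=onz(d,f(400,97),.036,s); c=onz(d,f(213,193),.036,s);e=onz(d,f(373,225),.036,s)
print("hole",B,"lug",a,b,np.linalg.norm(a-b), c,e)
t,_=load("top0"); print("hole in top img",proj(t,B))
ey=-(b-a)/np.linalg.norm(b-a); ey=-ey  # b is to +y
yaw=np.arctan2(ey[1],ey[0])-np.pi/2; print("yaw",yaw,np.degrees(yaw))
ex=np.array([np.cos(yaw),np.sin(yaw),0]);ey=np.array([-ex[1],ex[0],0])
print("lug centre by corners", (a+b)/2+ex*.017)
C=B+0*ex; hin=B+.099*ex; hin[2]=.045; print("hinge",hin)
P=lambda th,r,o,y=0: hin+ex*(-r*np.cos(th)+o*np.sin(th))+np.array([0,0,1])*(r*np.sin(th)+o*np.cos(th))+ey*y
for th in np.arange(.7,1.41,.1):
    print(round(th,2),proj(d,P(th,.099,.007),s),proj(d,P(th,.117,.007,.02),s),proj(d,P(th,.117,.007,-.02),s),proj(d,P(th,.117,-.007,-.02),s))
print("meas hole (238.3,239.4) corner +y (261,239.9) corner -y (215,230.3) inner -y(219.5,211.5)")
E
```

```text
hole [ 0.4528 -0.2261  0.036 ] lug [ 0.4301 -0.2351  0.036 ] [ 0.446  -0.2003  0.036 ] 0.038270877392657915 [ 0.4581 -0.2505  0.036 ] [ 0.4754 -0.2147  0.036 ]
hole in top img [341.1016 225.4005]
yaw -0.42982227512862714 -24.62700230558123
lug centre by corners [ 0.4535 -0.2248  0.036 ]
hinge [ 0.5428 -0.2673  0.045 ]
0.7 [238.2056 242.5204] [263.1569 236.6301] [214.8704 228.1931] [218.5302 213.891 ]
0.8 [236.0018 253.3478] [260.8682 249.8809] [211.7123 241.3891] [215.4788 225.7413]
0.9 [233.7387 264.7764] [258.41  263.992] [208.5311 255.4803] [212.3324 238.7361]
1.0 [231.4571 276.6095] [255.827  278.7021] [205.3935 270.2063] [209.1507 252.6717]
1.1 [229.2006 288.6291] [253.1708 293.7134] [202.3686 285.2691] [205.9991 267.2962]
1.2 [227.0135 300.604 ] [250.4977 308.705 ] [199.5251 300.3462] [202.9468 282.3181]
1.3 [224.9388 312.3007] [247.8661 323.3491] [196.9268 315.1067] [200.0627 297.4183]
1.4 [223.0165 323.4928] [245.3332 337.3277] [194.63  329.229] [197.4119 312.2664]
meas hole (238.3,239.4) corner +y (261,239.9) corner -y (215,230.3) inner -y(219.5,211.5)
```

```bash
cat >> h.py <<'E'
YAW=-0.43
ex=np.array([np.cos(YAW),np.sin(YAW),0]);ey=np.array([-ex[1],ex[0],0]);ez=np.array([0,0,1.])
BH=np.array([.453,-.2258,.036]); HIN=BH+.099*ex; HIN[2]=.045
RT=Ro.from_matrix(np.column_stack([ex,-ez,ey]))
E
python3 - <<'E'
from h import *
from plant import get_state
s=get_state()
p=HIN-.057*ex; p[2]=.155; print(p)
print(delta(s,p,RT))
E
```

```text
[ 0.4912 -0.2433  0.155 ]
(array([0.0397, 2.2398, 0.0167]), array([ 2.9794,  6.4012, -1.7729]))
```

{"fn": "send_rows", "kwargs": {
  "motion": [
    [[0, 0.75, 0, 0, 0.5, 0, 1], [0, 0.75, 0, 0, 0.5, 0, 1], [0, 0.74, 0, 0, 0.5, 0, 1], [0, 0, 0, 1, 0.5, -0.4, 1], [0, 0, 0, 1, 0.5, -0.4, 1]]
  ]
}}

```text
clock: 3.58
tool_pos: [0.4724, -0.2181, 0.2323]
eef_rot: [-0.691, 0.149, -0.148, 0.691]
contact_force: [0.4, -0.6, 0.4]
opening: 0.008
```

{"fn": "send_rows", "kwargs": {
  "motion": [
    [[0, 0, 0, 1, 0.9, -0.4, 1], [0, 0, 0, 0.25, 1, 0, 1], [0, 0, 0, 0, 1, 0, 1], [0, 0, 0, 0, 1, 0, 1], [0, 0, 0, 0, 0, 0, 1]]
  ]
}}

```text
clock: 4.0
tool_pos: [0.4899, -0.2353, 0.1513]
eef_rot: [-0.691, 0.151, -0.146, 0.692]
contact_force: [-0.5, 0.1, -0.2]
opening: 0.006
```

```bash
python3 - <<'E'
from h import *
d,s=snap("wrist","w3"); print(s["clock"],s["tool_pos"],s["contact_force"])
p=HIN-.057*ex; p[2]=.155; print(p,delta(s,p,RT))
d,s=snap("side","s3")
cv2.imwrite("pics/z5.png",cv2.resize(d["img"][130:260,290:430,::-1],(700,600)))
E
```

```text
4.0 [ 0.4899 -0.2353  0.1513] [-0.5352  0.0833 -0.2033]
[ 0.4912 -0.2433  0.155 ] (array([ 0.0033,  0.0797, -0.0867]), array([ 0.2197, -0.185 , -0.338 ]))
```

View pics/w3.png

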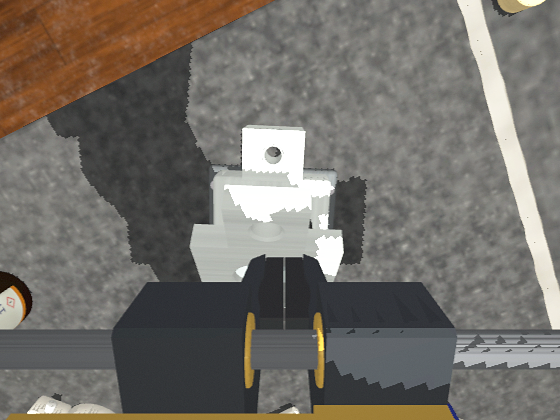

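View pics/z5.png

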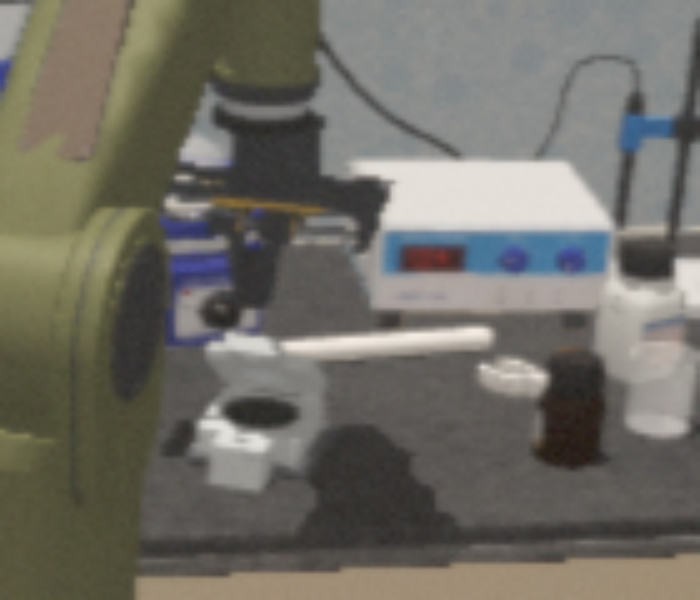

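{"fn": "send_rows", "kwargs": {
  "motion": [
    [[0, 0, 0, 0.2, 0.8, -0.34, 1], [0, 0, 0, 0, 0.5, 0, 1], [0, 0, 0, -0.25, 0.5, 0, 1], [0, 0, 0, -0.25, 0.5, 0, 1], [0, 0, 0, -0.2, 0.35, 0, 1]]
  ]
}}

```text
clock: 4.52
tool_pos: [0.4808, -0.2386, 0.1024]
eef_rot: [0.691, -0.148, 0.15, -0.691]
contact_force: [-0.6, -0.6, 6.3]
opening: 0.002
```

{"fn": "send_rows", "kwargs": {
  "motion": [
    [[0, 0, 0, -0.15, 0.4, 0, 1], [0, 0, 0, -0.15, 0.4, 0, 1], [0, 0, 0, -0.15, 0.35, 0, 1], [0, 0, 0, -0.1, 0.35, 0, 1], [0, 0, 0, 0, 0.3, 0, 1]]
  ]
}}

```text
clock: 4.93
tool_pos: [0.4711, -0.2338, 0.067]
eef_rot: [0.691, -0.148, 0.15, -0.691]
contact_force: [-1.0, 1.2, 9.3]
opening: 0.009
```

{"fn": "send_rows", "kwargs": {
  "motion": [
    [[0, 0, 0, 0, 0.1, 0, 1], [0, 0, 0, 0, 0.1, 0, 1], [0, 0, 0, 0, 0, 0, 1], [0, 0, 0, 0, 0, 0, 1], [0, 0, 0, 0, 0, 0, 1]]
  ]
}}

```text
clock: 5.35
tool_pos: [0.4711, -0.2337, 0.0659]
eef_rot: [0.692, -0.147, 0.15, -0.691]
contact_force: [-5.0, 3.7, 35.8]
opening: 0.006
```

```bash
python3 - <<'E'
from h import *
d,s=snap("wrist","w4"); print(s["clock"],s["tool_pos"],s["contact_force"],s["eef_rot"])
E
```

```text
5.35 [ 0.4711 -0.2337  0.0659] [-5.0499  3.7067 35.7505] [ 0.6916 -0.1473  0.1499 -0.691 ]
```

View pics/w4.png

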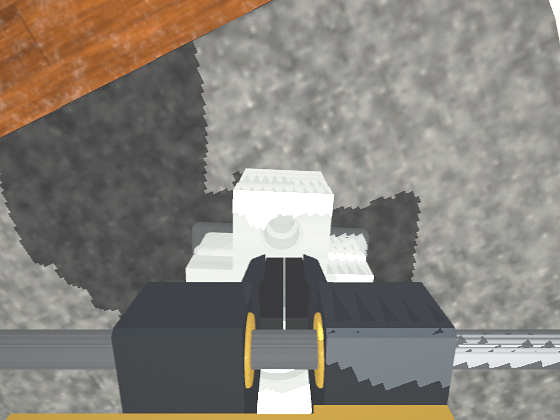

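```bash
python3 - <<'E'
from h import *
d,s=load("w4")
cv2.imwrite("pics/z6.png",cv2.resize(d["img"][160:260,220:345,::-1],(750,600),interpolation=2))
e,t=load("w3")
cv2.imwrite("pics/z7.png",cv2.resize(e["img"][115:245,180:350,::-1],(784,600),interpolation=2))
E
```

```text
(no output)
```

View pics/z6.png

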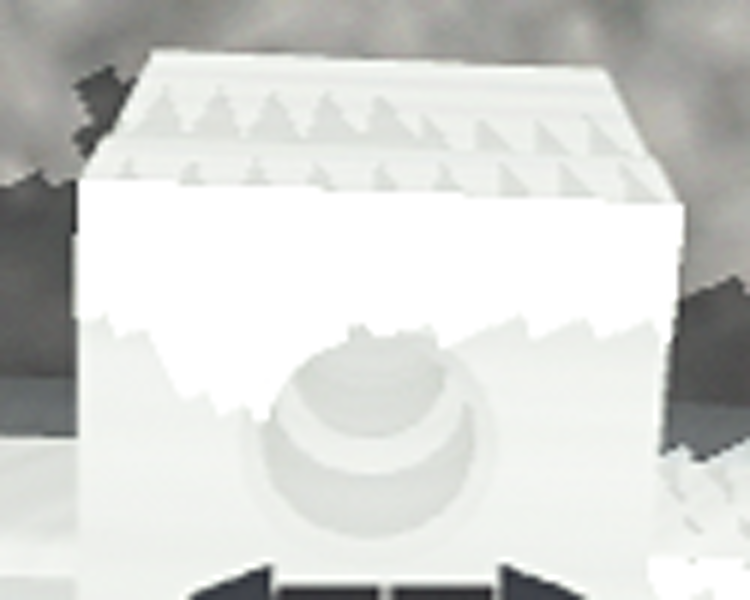

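View pics/z7.png

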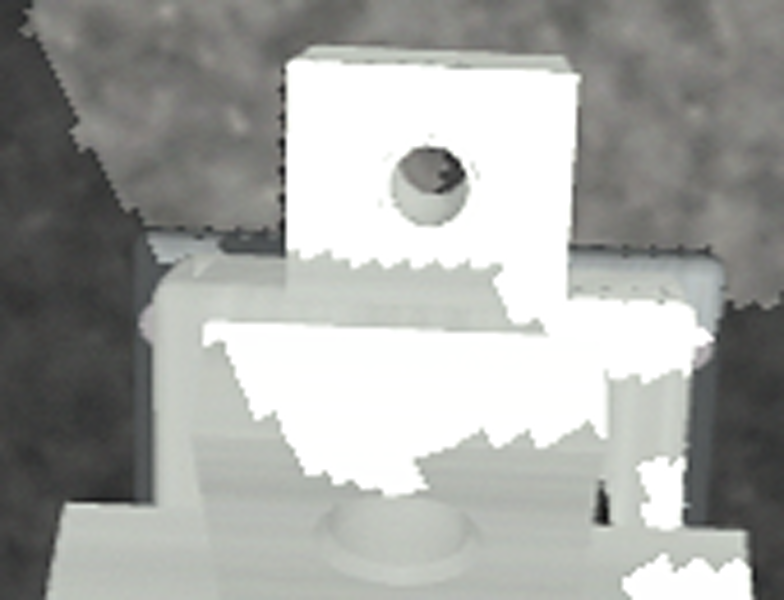

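```bash
python3 - <<'E'
from h import *
e,t=load("w3"); d,s=load("w4")
X=onz(e,(273.2,155.3),.034,t); print("base w3",X)
Y=onz(d,(281.7,232.2),.051,s); print("lid w4",Y)
# lug edges w4 front upper edge z=.052 : (80,180),(683,205)
f=lambda x,y:(220+x/6,160+y/6)
a=onz(d,f(80,180),.052,s);b=onz(d,f(683,205),.052,s); print(a,b,np.linalg.norm(a-b),np.arctan2(*(b-a)[[1,0]])-np.pi/2,(a+b)/2+.018*ex)
f=lambda x,y:(180+x*.2168,115+y*.2168)
a=onz(e,f(288,60),.036,t);b=onz(e,f(578,73),.036,t); print(a,b,np.linalg.norm(a-b),np.arctan2(*(b-a)[[1,0]])-np.pi/2,(a+b)/2+.017*ex)
E
```

```text
base w3 [ 0.4531 -0.2264  0.034 ]
lid w4 [ 0.4527 -0.2263  0.051 ]
[ 0.4279 -0.2364  0.052 ] [ 0.4461 -0.2003  0.052 ] 0.040424655600472 -0.46602565280207586 [ 0.4534 -0.2259  0.052 ]
[ 0.4286 -0.237   0.036 ] [ 0.447  -0.2005  0.036 ] 0.04080787256369839 -0.4673078918537916 [ 0.4533 -0.2258  0.036 ]
```

{"fn": "send_rows", "kwargs": {
  "motion": [
    [[0, 0, 0, 0, -0.5, 0, 1], [0, 0, 0, 0, -1, 0, 1], [0, 0, 0, 0, -1, 0, 1], [0, 0, 0, -0.2, -1, 0.5, 0], [0, 0, 0, -0.5, -1, 0.9, -0.2]]
  ]
}}

```text
clock: 5.82
tool_pos: [0.4693, -0.2049, 0.1533]
eef_rot: [0.692, -0.149, 0.151, -0.69]
contact_force: [0.8, 0.3, -0.3]
opening: 0.133
```

{"fn": "send_rows", "kwargs": {
  "motion": [
    [[0, 0, 0, -0.5, -0.5, 1, -0.2], [0, 0, 0, -0.5, 0, 1, -0.2], [0, 0, 0, -0.5, 0, 1, -0.2], [0, 0, 0, -0.5, 0, 1, -0.2], [0, 0, 0, -0.5, 0, 1, -0.2]]
  ]
}}

```text
clock: 6.23
tool_pos: [0.4646, -0.0898, 0.1626]
eef_rot: [-0.691, 0.148, -0.149, 0.691]
contact_force: [-0.4, 0.1, -0.9]
opening: 0.511
```

{"fn": "send_rows", "kwargs": {
  "motion": [
    [[0, 0, 0, -0.5, 0, 1, -0.2], [0, 0, 0, -0.5, 0, 1, -0.2], [0, 0, 0, -0.5, 0, 1, -0.2], [0, 0, 0, -0.5, 0, 1, -0.2], [0, 0, 0, -0.5, 0, 1, -0.2]]
  ]
}}

```text
clock: 6.65
tool_pos: [0.4601, 0.0221, 0.1624]
eef_rot: [-0.691, 0.148, -0.149, 0.691]
contact_force: [-0.6, -0.4, -0.7]
opening: 0.6
```

```bash
python3 - <<'E'
from h import *
d,s=snap("wrist","w5"); print(s["clock"],s["tool_pos"],s["contact_force"],s["opening"])
print(delta(s,[.4535,.0888,.12],RT))
d,s=snap("side","s5")
cv2.imwrite("pics/z8.png",cv2.resize(d["img"][170:250,200:360,::-1],(800,400)))
E
```

```text
6.65 [0.4601 0.0221 0.1624] [-0.608  -0.4266 -0.6657] 0.5999724543691222
(array([-0.0107,  0.0753,  0.0125]), array([-1.6751,  2.1212,  2.9042]))
```

View pics/w5.png

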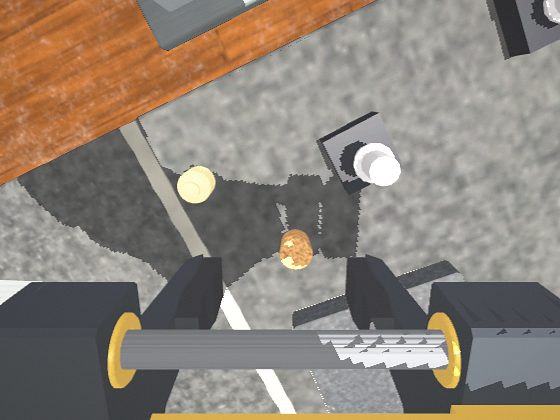

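View pics/z8.png

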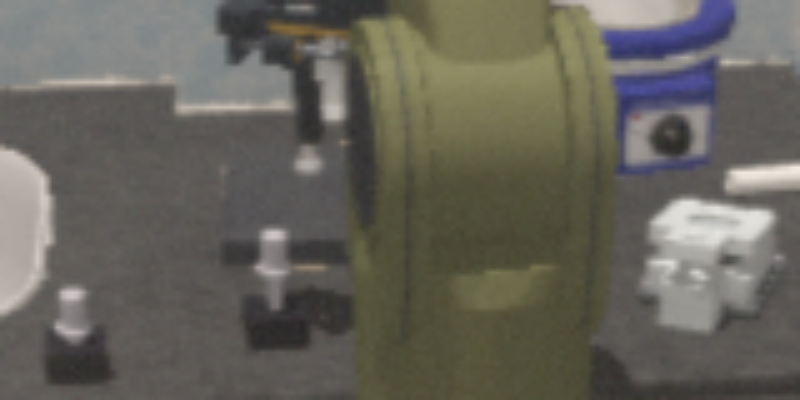

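```bash
python3 - <<'E'
from h import *
d,s=load("w5")
cv2.imwrite("pics/z9.png",cv2.resize(d["img"][130:200,335:415,::-1],(686,600),interpolation=2))
for p in [(387,168),(385,167)]: print(onz(d,p,.084,s))
E
```

```text
[0.4523 0.0901 0.084 ]
[0.4513 0.0893 0.084 ]
```

View pics/z9.png

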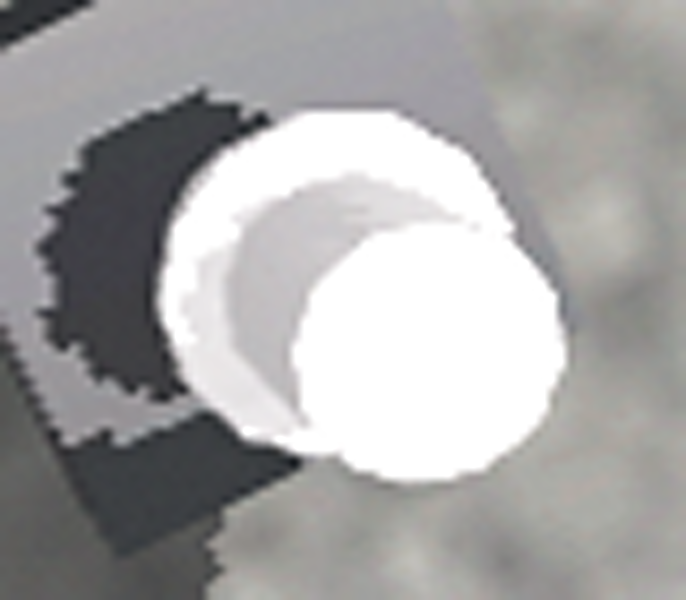

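{"fn": "send_rows", "kwargs": {
  "motion": [
    [[0, 0, 0, -0.35, 0, 0.6, -0.2], [0, 0, 0, -0.35, 0, 0.6, -0.2], [0, 0, 0, -0.35, 0, 0.6, -0.2], [0, 0, 0, -0.3, 0.5, 0.6, -0.2], [0, 0, 0, -0.3, 0.5, 0.5, -0.2]]
  ]
}}

```text
clock: 7.17
tool_pos: [0.4547, 0.0875, 0.1424]
eef_rot: [-0.691, 0.148, -0.15, 0.692]
contact_force: [-0.7, 0.2, -0.3]
opening: 0.599
```

{"fn": "send_rows", "kwargs": {
  "motion": [
    [[0, 0, 0, -0.08, 0.6, 0.04, -0.2], [0, 0, 0, 0, 0.8, 0, -0.2], [0, 0, 0, 0, 0.8, 0, -0.2], [0, 0, 0, 0, 0.7, 0, -0.2], [0, 0, 0, 0, 0.4, 0, -0.2]]
  ]
}}

```text
clock: 7.58
tool_pos: [0.4526, 0.0878, 0.0749]
eef_rot: [0.691, -0.149, 0.149, -0.691]
contact_force: [-0.0, 0.2, -0.5]
opening: 0.599
```

```bash
python3 - <<'E'
from h import *
d,s=snap("wrist","w6"); print(s["clock"],s["tool_pos"],s["contact_force"],s["opening"])
print(delta(s,[.4535,.0888,.0755],RT))
E
```

```text
7.5833 [0.4526 0.0878 0.0749] [-0.0031  0.2158 -0.4829] 0.5988624927855896
(array([ 0.0079,  0.0654, -0.0023]), array([ 0.019 , -0.0285,  0.0617]))
```

View pics/w6.png

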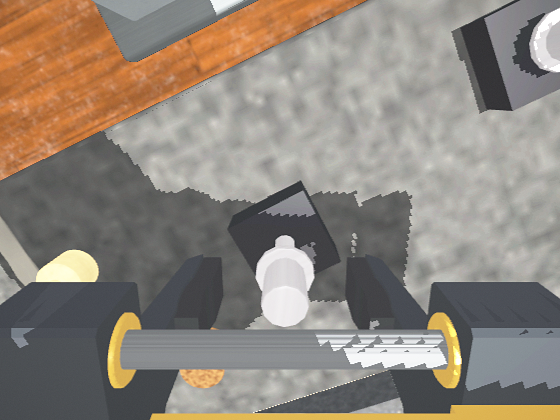

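{"fn": "send_rows", "kwargs": {
  "motion": [
    [[0, 0, 0, 0, 0, 0.05, 1], [0, 0, 0, 0, 0, 0, 1], [0, 0, 0, 0, 0, 0, 1], [0, 0, 0, 0, 0, 0, 1], [0, 0, 0, 0, 0, 0, 1]]
  ],
  "force": 50
}}

```text
clock: 8.05
tool_pos: [0.4534, 0.0895, 0.0763]
eef_rot: [-0.691, 0.148, -0.149, 0.691]
contact_force: [-0.3, -0.5, 1.1]
opening: 0.244
```

{"fn": "send_rows", "kwargs": {
  "motion": [
    [[0, 0, 0, 0, 0, 0, 1], [0, 0, 0, 0, 0, 0, 1], [0, 0, 0, 0, 0, 0, 1], [0, 0, 0, 0, -0.3, 0, 1], [0, 0, 0, 0, -0.5, 0, 1]]
  ]
}}

```text
clock: 8.47
tool_pos: [0.4525, 0.0894, 0.0914]
eef_rot: [0.692, -0.149, 0.148, -0.691]
contact_force: [0.1, 0.0, -0.6]
opening: 0.187
```

{"fn": "send_rows", "kwargs": {
  "motion": [
    [[0, 0, 0, 0, -0.8, 0, 1], [0, 0, 0, 0, -1, 0, 1], [0, 0, 0, 0, -1, 0, 1], [0, 0, 0, 0, -0.4, 0, 1], [0, 0, 0, 0, 0, 0, 1]]
  ]
}}

```text
clock: 8.88
tool_pos: [0.4539, 0.0896, 0.1573]
eef_rot: [-0.691, 0.148, -0.15, 0.692]
contact_force: [0.2, -0.4, -0.7]
opening: 0.191
```

```bash
python3 - <<'E'
from h import *
d,s=snap("wrist","w7"); print(s["clock"],s["tool_pos"],s["contact_force"],s["opening"])
d2,s2=snap("side","s7")
cv2.imwrite("pics/z10.png",cv2.hconcat([cv2.resize(d["img"][200:300,225:345,::-1],(480,400)),cv2.resize(d2["img"][170:250,210:270,::-1],(300,400))]))
E
```

```text
8.8833 [0.4539 0.0896 0.1573] [ 0.228  -0.3991 -0.7098] 0.191398570491721
```

View pics/z10.png

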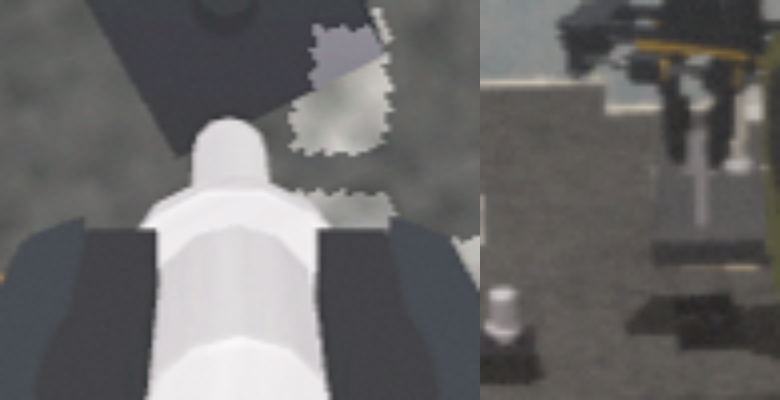

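```bash
python3 - <<'E'
from h import *
d,s=load("w7")
H=d["hand_eye"];K=d["camera_matrix"]
def attool(px,y):
    v=H[:3,:3]@np.linalg.inv(K)@np.array([*px,1.]);c=H[:3,3]; return c+v*(y-c[1])/v[1]
print(attool((282.6,229.5),.0655))
# predicted pin silhouettes if tool x=0: tip bottom ring, shank etc
for y,r in [(.0655,.003),(.0655,.004),(.0615,.005)]:
    p=[K@(H[:3,:3].T@(np.array([r*np.cos(a),y,r*np.sin(a)])-H[:3,3])) for a in np.linspace(0,6.28,60)]
    p=np.array([q[:2]/q[2] for q in p]); print(y,r,p.min(0),p.max(0))
# where holes appear in tool coords: w4 lid hole
d4,s4=load("w4")
print("hole w4 tool",attool((281.7,232.2),s4["tool_pos"][2]-.051), "w3", s4["tool_pos"])
E
```

```text
[-0.0027  0.0655 -0.0005]
0.0655 0.003 [278.2375 229.0707] [288.9123 239.0817]
0.0655 0.004 [276.4581 227.3873] [290.6917 240.7355]
0.0615 0.005 [274.5156 228.1187] [292.6363 245.0763]
hole w4 tool [-0.0199  0.0149 -0.0008] w3 [ 0.4711 -0.2337  0.0659]
```

{"fn": "send_rows", "kwargs": {
  "motion": [
    [[0, 0, 0, 0.43, -0.1, -0.95, 1], [0, 0, 0, 0.43, -0.1, -0.95, 1], [0, 0, 0, 0.43, -0.1, -0.95, 1], [0, 0, 0, 0.43, -0.1, -0.95, 1], [0, 0, 0, 0.43, -0.1, -0.95, 1]]
  ]
}}

```text
clock: 9.4
tool_pos: [0.4523, -0.0157, 0.1645]
eef_rot: [0.692, -0.15, 0.148, -0.691]
contact_force: [-0.8, -0.2, -0.2]
opening: 0.191
```

{"fn": "send_rows", "kwargs": {
  "motion": [
    [[0, 0, 0, 0.43, 0, -0.95, 1], [0, 0, 0, 0.43, 0, -0.95, 1], [0, 0, 0, 0.43, 0, -0.95, 1], [0, 0, 0, 0.43, 0, -0.95, 1], [0, 0, 0, 0.43, 0, -0.95, 1]]
  ]
}}

```text
clock: 9.82
tool_pos: [0.4524, -0.1199, 0.1643]
eef_rot: [-0.691, 0.15, -0.148, 0.691]
contact_force: [-0.7, -0.6, -0.5]
opening: 0.191
```

{"fn": "send_rows", "kwargs": {
  "motion": [
    [[0, 0, 0, 0.43, 0, -0.95, 1], [0, 0, 0, 0.43, 0, -0.95, 1], [0, 0, 0, 0.43, 0, -0.95, 1], [0, 0, 0, 0.43, 0, -0.95, 1], [0, 0, 0, 0.43, 0, -0.95, 1]]
  ]
}}

```text
clock: 10.23
tool_pos: [0.4525, -0.224, 0.1641]
eef_rot: [-0.691, 0.15, -0.148, 0.692]
contact_force: [0.8, -0.3, -1.1]
opening: 0.191
```

{"fn": "send_rows", "kwargs": {
  "motion": [
    [[0, 0, 0, 0, 0, 0, 1], [0, 0, 0, 0, 0, 0, 1], [0, 0, 0, 0, 0, 0, 1], [0, 0, 0, 0, 0, 0, 1], [0, 0, 0, 0, 0, 0, 1]]
  ]
}}

```text
clock: 10.65
tool_pos: [0.4535, -0.2219, 0.1654]
eef_rot: [-0.691, 0.148, -0.148, 0.692]
contact_force: [0.4, -0.4, -0.2]
opening: 0.186
```

```bash
python3 - <<'E'
from h import *
d,s=snap("wrist","w8"); print(s["clock"],s["tool_pos"],s["contact_force"],s["opening"])
print(delta(s,[.4528,-.2256,.14],RT))
cv2.imwrite("pics/z11.png",cv2.resize(d["img"][180:300,215:355,::-1],(700,600),interpolation=2))
E
```

```text
10.65 [ 0.4535 -0.2219  0.1654] [ 0.3815 -0.4332 -0.2028] 0.18599596378076141
(array([-0.0089,  0.103 , -0.0117]), array([ 0.046 ,  1.2709, -0.1816]))
```

View pics/z11.png

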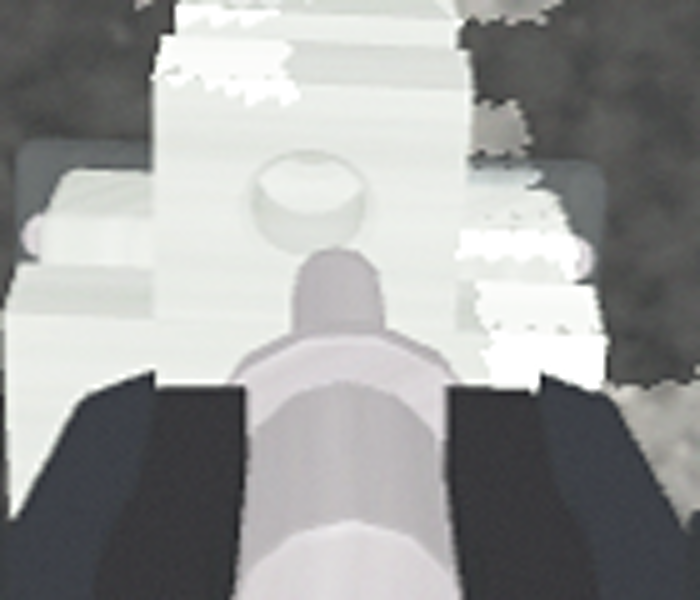

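```bash
python3 - <<'E'
from h import *
d,s=load("w8")
H=d["hand_eye"];K=d["camera_matrix"]
def attool(px,y):
    v=H[:3,:3]@np.linalg.inv(K)@np.array([*px,1.]);c=H[:3,3]; return c+v*(y-c[1])/v[1]
for z in (.062,.067): print(attool((276.6,220.4),.165-z), attool((215+338/5,180+248/5),.0655))
for z in (.062,.067):print(onz(d,(276.6,220.4),z,s))
E
```

```text
[ 0.0045  0.103  -0.0046] [-0.0027  0.0655 -0.0005]
[ 0.0028  0.098  -0.0045] [-0.0027  0.0655 -0.0005]
[ 0.4557 -0.2279  0.062 ]
[ 0.4542 -0.2271  0.067 ]
```

{"fn": "send_rows", "kwargs": {
  "motion": [
    [[0, 0, 0, 0.05, 0.4, -0.2, 1], [0, 0, 0, 0, 0.4, 0, 1], [0, 0, 0, 0, 0.3, 0, 1], [0, 0, 0, 0, 0, 0, 1], [0, 0, 0, 0, 0, 0, 1]]
  ]
}}

```text
clock: 11.12
tool_pos: [0.4522, -0.2272, 0.143]
eef_rot: [-0.691, 0.149, -0.148, 0.691]
contact_force: [-0.4, 0.6, -0.2]
opening: 0.187
```

```bash
python3 - <<'E'
from h import *
d,s=snap("wrist","w9"); print(s["clock"],s["tool_pos"],s["contact_force"],s["opening"])
cv2.imwrite("pics/z12.png",cv2.resize(d["img"][180:300,215:355,::-1],(700,600),interpolation=2))
E
```

```text
11.1167 [ 0.4522 -0.2272  0.143 ] [-0.4122  0.6159 -0.2274] 0.18704966453908267
```

View pics/z12.png

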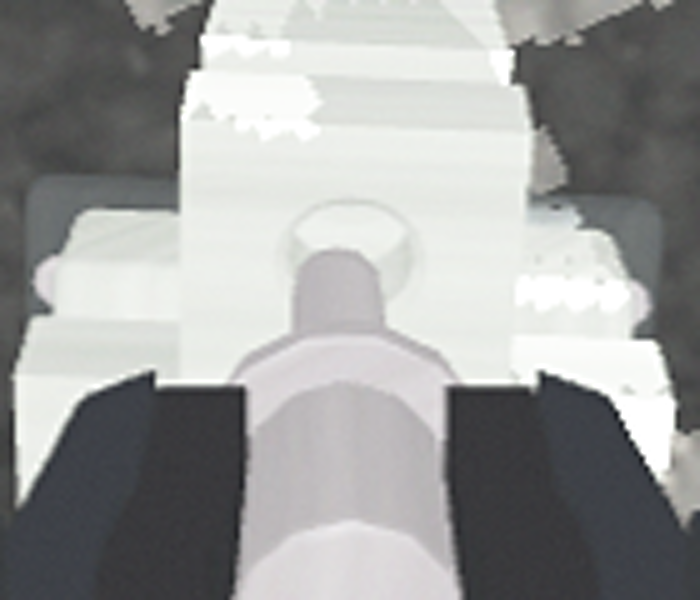

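```bash
python3 - <<'E'
from h import *
d,s=load("w9")
H=d["hand_eye"];K=d["camera_matrix"]
def attool(px,y):
    v=H[:3,:3]@np.linalg.inv(K)@np.array([*px,1.]);c=H[:3,3]; return c+v*(y-c[1])/v[1]
for r in(255,260): print(attool((215+351/5,180+r/5),.143-.066))
# predicted lid hole rim top row for rim radius 7.5 (chamfer?) at th=.15 for given centre
E
```

```text
[0.0024 0.077  0.001 ]
[0.003 0.077 0.001]
```

{"fn": "send_rows", "kwargs": {
  "motion": [
    [[0, 0, 0, 0.03, 0.2, 0.07, 1], [0, 0, 0, 0, 0.3, 0, 1], [0, 0, 0, 0, 0.3, 0, 1], [0, 0, 0, 0, 0.2, 0, 1], [0, 0, 0, 0, 0, 0, 1]]
  ]
}}

```text
clock: 11.58
tool_pos: [0.4532, -0.2262, 0.1227]
eef_rot: [-0.691, 0.149, -0.148, 0.691]
contact_force: [0.0, 0.1, -0.2]
opening: 0.192
```

```bash
python3 - <<'E'
from h import *
d,s=snap("wrist","w10"); print(s["clock"],s["tool_pos"],s["contact_force"],s["moment"])
cv2.imwrite("pics/z13.png",cv2.resize(d["img"][180:300,215:355,::-1],(700,600),interpolation=2))
E
```

```text
11.5833 [ 0.4532 -0.2262  0.1227] [ 0.0288  0.0819 -0.245 ] [-0.0494  0.0345  0.0087]
```

View pics/z13.png

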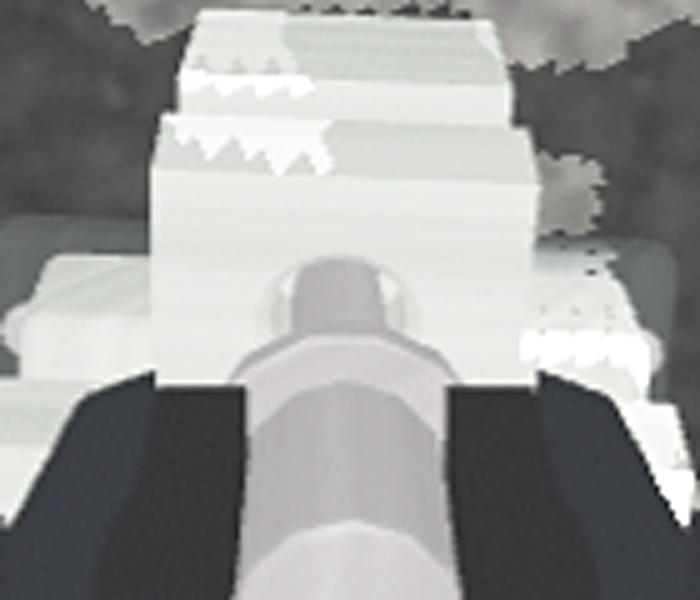

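{"fn": "send_rows", "kwargs": {
  "motion": [
    [[0, 0, 0, 0, 0.2, 0, 1], [0, 0, 0, 0, 0.3, 0, 1], [0, 0, 0, 0, 0.3, 0, 1], [0, 0, 0, 0, 0.25, 0, 1], [0, 0, 0, 0, 0, 0, 1]]
  ]
}}

```text
clock: 12.05
tool_pos: [0.4532, -0.2261, 0.1015]
eef_rot: [-0.691, 0.149, -0.148, 0.691]
contact_force: [0.3, -0.4, 0.2]
opening: 0.189
```

{"fn": "send_rows", "kwargs": {
  "motion": [
    [[0, 0, 0, 0, 0.15, 0, 1], [0, 0, 0, 0, 0.15, 0, 1], [0, 0, 0, 0, 0.15, 0, 1], [0, 0, 0, 0, 0, 0, 1], [0, 0, 0, 0, 0, 0, 1]]
  ]
}}

```text
clock: 12.47
tool_pos: [0.4537, -0.2264, 0.0936]
eef_rot: [-0.691, 0.149, -0.149, 0.691]
contact_force: [0.6, -0.6, -0.2]
opening: 0.187
```

{"fn": "send_rows", "kwargs": {
  "motion": [
    [[0, 0, 0, 0, 0.2, 0, 1], [0, 0, 0, 0, 0.2, 0, 1], [0, 0, 0, 0, 0.2, 0, 1], [0, 0, 0, 0, 0.2, 0, 1], [0, 0, 0, 0, 0.1, 0, 1]]
  ]
}}

```text
clock: 12.88
tool_pos: [0.4526, -0.2259, 0.0756]
eef_rot: [-0.691, 0.15, -0.148, 0.691]
contact_force: [-2.4, 2.4, 8.1]
opening: 0.192
```

{"fn": "send_rows", "kwargs": {
  "motion": [
    [[0, 0, 0, 0, 0.1, 0, 1], [0, 0, 0, 0, 0, 0, 1], [0, 0, 0, 0, 0, 0, 1], [0, 0, 0, 0, 0, 0, 1], [0, 0, 0, 0, 0, 0, 1]]
  ]
}}

```text
clock: 13.3
tool_pos: [0.4524, -0.2259, 0.0741]
eef_rot: [-0.691, 0.15, -0.148, 0.691]
contact_force: [-3.3, 0.7, 9.2]
opening: 0.188
```

{"fn": "send_rows", "kwargs": {
  "motion": [
    [[0, 0, 0, 0, 0.08, 0, 1], [0, 0, 0, 0, 0.04, 0, 1], [0, 0, 0, 0, 0, 0, 1], [0, 0, 0, 0, 0, 0, 1], [0, 0, 0, 0, 0, 0, 1]]
  ]
}}

```text
clock: 13.72
tool_pos: [0.4524, -0.2259, 0.0736]
eef_rot: [0.692, -0.149, 0.148, -0.691]
contact_force: [-6.6, 3.3, 29.3]
opening: 0.19
```

```bash
python3 - <<'E'
from h import *
d,s=snap("wrist","w11"); print(s["clock"],s["tool_pos"],s["contact_force"],s["moment"])
d2,s2=snap("side","s11"); print(s2["tool_pos"],s2["contact_force"])
a=cv2.resize(d["img"][180:300,215:355,::-1],(525,450),interpolation=2)
b=cv2.resize(d2["img"][170:245,315:360,::-1],(270,450),interpolation=2)
cv2.imwrite("pics/z14.png",cv2.hconcat([a,b]))
E
```

```text
13.7167 [ 0.4524 -0.2259  0.0736] [-6.5918  3.3217 29.3198] [ 0.864   1.2594 -0.0184]
[ 0.4524 -0.2259  0.0736] [-6.8828  2.8506 28.9608]
```

View pics/z14.png

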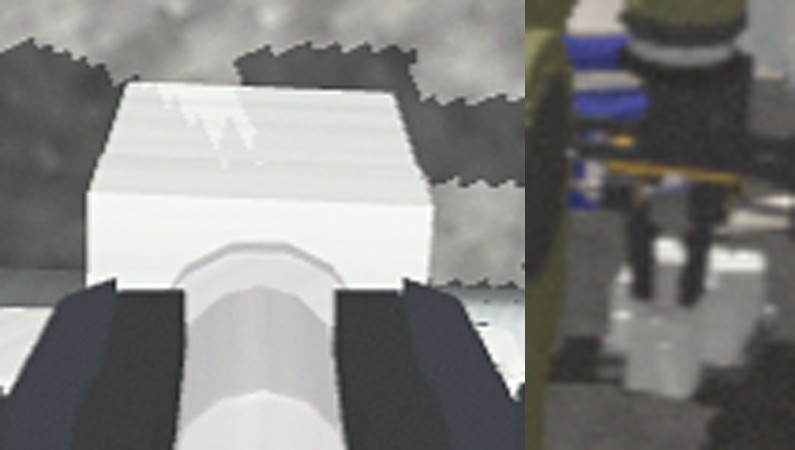

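{"fn": "send_rows", "kwargs": {
  "motion": [
    [[0, 0, 0, 0, 0, 0, 1], [0, 0, 0, 0, 0, 0, 1], [0, 0, 0, 0, 0, 0, 1], [0, 0, 0, 0, 0, 0, 1], [0, 0, 0, 0, 0, 0, 1]]
  ]
}}

```text
clock: 14.23
tool_pos: [0.4524, -0.2259, 0.0736]
eef_rot: [0.692, -0.149, 0.148, -0.691]
contact_force: [-7.3, 2.7, 30.0]
opening: 0.19
```

```bash
python3 - <<'E'
from h import *
d,s=snap("top","t12"); print(s["clock"],s["tool_pos"],s["contact_force"])
a,_=load("top0")
cv2.imwrite("pics/z15.png",cv2.vconcat([cv2.resize(x["img"][170:260,120:460,::-1],(799,212)) for x in (a,d)]))
E
```

```text
14.2333 [ 0.4524 -0.2259  0.0736] [-7.2532  2.747  30.0445]
```

View pics/z15.png

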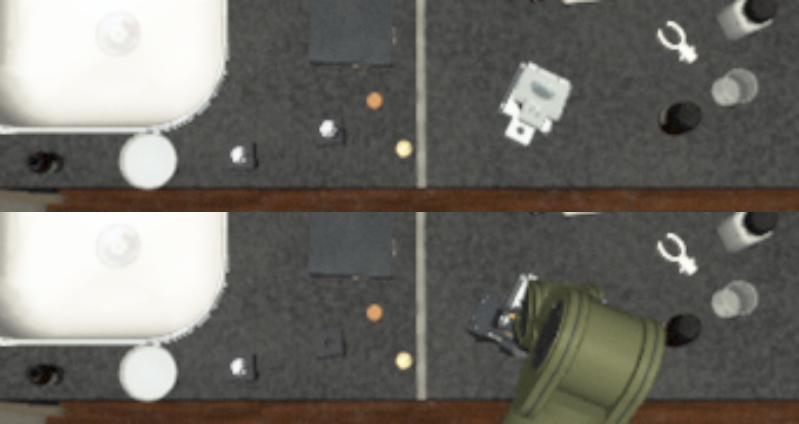

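The before and after top views match: the short pin, dish, dropper, cork, weight, beaker and bottle are where they were, and the long pin's stand is empty. The push is steady at 30 N, so I'm handing in.

```bash
python3 -c "
from plant import job
print(job.finish_job())"
```

```text
the job is handed in; nothing more can be done
None
```

I swung the lid shut, took the long pin out of its stand and pushed it through the lid's lug into the hole below. I handed in at about 14.2 s, with the pin still gripped and pressed down.

- **Pin home and lid shut:** the TCP held at 73.6 mm, against the 73.5 mm expected with the collar on a shut lid. The push was steady at about 30 N and met a hard stop. The lid's front edge looked as wide as it should for a fully shut lid.
- **Insertion:** the pin went about 8 mm into the lower hole (by the tip height worked out from the grasp) before any contact force showed. The collar then took the lid down.
- **Other objects:** in the before and after top views, the short pin and the bystanders stand where they were.
- **Weaker points:** about 8 N of sideways force remained at the end. The TCP readings scatter by about 1 mm, so the final height is only good to that. The wrist and side pictures looked shut, but they were too coarse to confirm the last fraction of a millimetre.

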